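# Close the ink jar

## Robot

A 6-joint arm with a two-finger parallel gripper is mounted at the origin on the work surface. World frame = base frame: x ahead of the robot, y to its left, z up, the work surface at z = 0. Lengths are in m, angles in rad, forces in N, time in s.
With the tool pointing down it reaches from about 0.35 to 0.775 m from the base axis. Payload 5.5 kg.
Tool frame: the origin (TCP) lies midway between the tips of the shut fingers; the grasp point (between the pads) lies 19 mm behind it; z points along the fingers, y is the line along which they close (so a half turn about z gives the same grasp; the last joint's range is limited). The gripper opens to 85 mm and grips with 20 to 120 N. Pads are 22 mm wide; open, the fingers measure 114 mm over their backs; the gripper's body (76 mm by 85 mm) begins 54 mm behind the grasp point. The pads swing forward as they close: fully open they stand 13 mm farther back than shut.
Start: joints at [-1.353, 0.313, 0.046, 1.304, 0, 1.431], TCP at [0.201, -0.539, 0.231] pointing down, gripper open.
Joint ranges: [-2.76, 2.76], [-0.86, 1.69], [-1.03, 1.26], [-2.2, 2.34], [-1.47, 1.5], [-3.14, 3.14]. Speed limits (rad/s): [2.57, 2.57, 3.14, 3.14, 3.14, 3.14].

## Interface

Orientations are given as a unit quaternion [w, x, y, z].
In Python, from workcell import env gives the robot as it stands.
- The arm moves only by the tool move_arm, never from a script. Its argument "targets" is a list of rows, each a list of 3 entries, a list of its own where there are three numbers: the shift along the tool's x, y, z in mm, then the turn, a rotation vector about the tool's x, y, z in units of 10 degrees (1.0 is 10 degrees), then the closure, from -1 (fully open) to 1 (shut). In form: [[[dx, dy, dz], [ax, ay, az], gripper], ...]. A call has 1 to 5 rows; each row is the pose to reach, as a shift and turn from the pose commanded when the call began, along the tool's axes at that moment; what a row does not reach only later rows make up. A row lasts 1/8 s, in which the tool goes at most 62.5 mm and 10.7 degrees, less where a joint would pass 70% of its speed; a pose out of reach is approached as far as the arm can. A call with a gripper value outside its range is refused whole. The fingers move at their own pace and stop on an object; "squeeze" is the grip in N (left out, the last holds). Time passes only in rows, so rows that repeat a pose let the fingers close. It gives the time, the measured TCP pose, the force, the opening and the grip force at its end, in the units of the state.
- env.get_state(): the state, without advancing time (a new reading comes with each control period).
- env.read_camera(name): name is "side" or "top"; returns a dict with "pixels" (384x512x3 uint8, red, green, blue), "fovy" (degrees; the focal length in pixels is half the picture's height over the tangent of half this angle, whatever the lens; pixels are square), "cx", "cy" (the principal point, pixels), "extrinsics" (4x4, takes a point from world to camera coordinates). Camera axes: x right, y up, looking along -z (the intrinsics and any distortion apply to the point x, -y, -z); pixel columns grow to the right and rows downward; lengths in m; the calibration is good to about 2 mm. A picture is of the moment at which its call begins. There is no depth.
- env.hand_in(): hands the job in; it is judged then, once.
Trained networks look in a picture, given as the dict that the camera call returned (one of the last four; its "shot" number tells which), for a name from the list of things; names that differ only in an ending like _2 or _b are one class to them, and where a whole thing is asked for, a point or a joint stands for the part that bears it (a point fixed in the world has none). Each returns a list of dicts, best first, with "confidence" (0 to 1); they miss things now and then, are a little off and sometimes report something else, mostly with a low value. They report only what shows in the picture. A call takes as long as a camera call. They do not tell look-alikes from the thing itself.
- env.spot_in(thing, picture): "centre" ([x, y, z] in m, in world coordinates, good to about 4 mm: the middle of the surface that is visible of it).
- env.regions_of(thing, picture): "mask" (384x512 bool, what is visible of it).
- env.landmark_of(thing, picture): "centre" ([x, y, z] in m, in world coordinates, good to about 4 mm: a listed point, or the origin of a listed thing).
The state is a dict: "clock": time; "joint_pos": joint angles; "qvel": joint speeds; "tau": joint torques, N m; "tcp_pos": TCP position; "orientation": TCP orientation; "wrist_force": force on the tool from outside, world axes, zero at the start; "ft_torque": the same for the moment, N m; "finger_gap": finger opening in m; "grip_force": force on a finger pad.
Only numpy, scipy, OpenCV 4.12 (cv2) and the standard library are available. Lean on these libraries where they do the work, as an engineer would, in place of code of your own. Each camera call takes 0.05 s, during which the arm holds its last target. There are 200 camera calls.

## Task

Close the open ink jar. Lift the two wooden stirrers off its mouth together, in one grip, and lay them side by side in the black tray. Then set the matching lid from the drying rack level on the neck, turn it backward (anticlockwise from above) until it drops into the start of the thread, and screw it forward until it is fully home; leave the other lids, the tin and the bottle where they stand.

Things in the scene. Friction and masses are not known exactly. Their poses are not given: they have to be found in the camera images.
- jar_mouth (a point): Centre of the mouth of the open ink jar, level with its rim (about 100 mm over the bench), z up. White plastic jar, fast in the stand, body 74 mm wide; the neck is 25 mm tall and 41 mm wide. Fully home, lid_center is 7.5 mm below this point; set level on the neck at any turn, the lid first rests on the threads 4 to 10 mm higher than home.
- jar: The same jar, origin at its foot. Its coarse right-handed four-start thread is 51 mm wide and falls 22.8 mm a turn. Backward (anticlockwise from above) the lid climbs 0.63 mm each 10 degrees and within 90 degrees comes off the high end: it can drop 5 mm (gripped, only if pressed down). Then 75 degrees forward bring it home; up to 20 more make it tight, as the moment passes 0.4 N m (under 0.2 till then).
- lid_center (a point): Centre, half-way through its thickness, of the lid that fits the jar: black ribbed plastic, 61 mm across, 21 mm thick, 24 to 42 g. Its z axis points out of the closed top; the other side is hollow, 18 mm deep, with four small lugs inside the edge and some 2 mm play round the neck. It starts on edge in the rack, the middle size of three, and lies flat if laid on the bench.
- stirrer_a_center (a point): Centre of one of two plain wooden stirrers lying side by side on the jar's rim, 5 mm apart; each 200 mm long (its x axis), 14 mm wide (y), 7 mm thick, 14 g.
- stirrer_b_center (a point): Centre of the other stirrer, the same.
- tray: Black plastic tray, fixed, 250 mm long (its x axis), 115 mm wide (y), 22 mm tall, walls and floor 3 mm; origin at the centre of its underside.
- rack: Wooden drying rack for lids, fixed, 190 mm long (its x axis), 60 mm wide; origin at the centre of its underside. Lids stand on edge in three slots 60 mm apart along x, between dowels that reach 46 mm up, 17 mm or more off the middle line; every lid's closed top faces the rack's +x.
- stand: Wooden jar stand, fixed, 100 mm (its x axis) by 230 mm (y), 28 mm tall, origin at the centre of its underside; its two wells, 110 mm apart along y, hold the open jar and the tall jar, either way round. Apart from the tin, the bench between it and the robot is clear.
- tall_jar_top (a point): Centre of the top of the closed taller jar beside the open one, fixed, 80 mm wide; its top is 23 mm higher than jar_mouth.
- small_lid_center (a point): Centre of the smallest lid in the rack, 46 mm across, 21 mm thick, on edge; it stays.
- large_lid_center (a point): Centre of the largest lid in the rack, 76 mm across, 21 mm thick, on edge; it stays.
- tin_center (a point): Centre, half-way up, of a loose small round metal tin, 57 mm across, 45 mm tall; it stays.
- bottle_center (a point): Centre, half-way up, of a loose amber bottle, 56 mm across, 170 mm tall; it stays.
Mind the look-alikes: they are no part of the job. Leave any pink look-alike of the part that bears stirrer_b_center alone. What is shaped like the part that bears stirrer_a_center but yellow is not meant.

How it is judged:
On the way, in this order (a step that is already met when the one before it is completed fails the run):
1. both stirrers are clear of the mouth and in the air at the same time (z of each of stirrer_a_center, stirrer_b_center in the frame of jar_mouth above 0.02 m), for 0.1 s.
2. both stirrers lie side by side in the tray (x of stirrer_a_center in the frame of tray between -0.03 and 0.03 m and y of stirrer_a_center in the frame of tray between -0.052 and 0.052 m and z of each of stirrer_a_center, stirrer_b_center in the frame of tray below 0.012 m and x of stirrer_b_center in the frame of tray between -0.03 and 0.03 m and y of stirrer_b_center in the frame of tray between -0.052 and 0.052 m and distance between stirrer_a_center and stirrer_b_center below 0.05 m and angle between the x axis of stirrer_a_center and the x axis of stirrer_b_center, either way round below 0.17 rad), for 0.2 s.
3. the lid, level on the neck and touching it, has been turned back to the high end of the threads (z of lid_center in the frame of jar_mouth between 0.0012 and 0.0045 m and horizontal distance between lid_center and jar_mouth below 0.004 m and angle between lid_center's own z axis and vertical below 0.08 rad and contact force between lid and jar above 0.2 N), for 0.04 s.
4. the lid has dropped into the start of the thread (z of lid_center in the frame of jar_mouth below -0.0015 m and horizontal distance between lid_center and jar_mouth below 0.004 m and angle between lid_center's own z axis and vertical below 0.08 rad), for 0.1 s.
At the end, for the whole second after the job is handed in: The lid sits fully home on the jar (within 1.2 mm, level, centred, at rest), both stirrers lie flat and side by side in the tray (centres under 50 mm apart, within 10 degrees), and the other lids, the tin and the bottle are within 20 mm of where they stood (all of step 2 and z of lid_center in the frame of jar_mouth below -0.0063 m and horizontal distance between lid_center and jar_mouth below 0.003 m and angle between lid_center's own z axis and vertical below 0.05 rad and linear speed of lid below 0.02 m/s and distance of each of small_lid_center, large_lid_center, tin_center, bottle_center from where it was at the start of the episode below 0.02 m); the robot touches nothing.
It fails at once if the small lid is moved by more than 20 mm (distance of small_lid_center from where it was at the start of the episode above 0.02 m).
It fails at once if the large lid is moved by more than 20 mm (distance of large_lid_center from where it was at the start of the episode above 0.02 m).
It fails at once if the tin is moved by more than 20 mm (distance of tin_center from where it was at the start of the episode above 0.02 m).
It fails at once if the bottle is moved by more than 20 mm (distance of bottle_center from where it was at the start of the episode above 0.02 m).
It also fails if it takes over 72 s, if anything falls off the work surface, if the arm or the gripper's body presses on something with over 40 N, if the wrist force passes 120 N, or if a joint passes its speed limit or range.

## Working session

There is one attempt and no reset: what is moved stays moved. The work goes in short steps, Python scripts to look and compute and a tool call to move; the robot and the scene stay as the last step left them, time stands still between calls to the robot, and variables do not carry over. Pictures are saved under pics/ and viewed, at most 10 in all, crops included, and the job is handed in when it is done.

Besides the shell and the picture viewer there is one more tool, called after "Call:" as name(argument=value, ...) on one line, values as JSON. move_arm: Moves the arm, as the interface text tells. Its arguments: {"type":"object","properties":{"targets":{"type":"array","items":{"type":"array"}},"squeeze":{"type":"number"}},"required":["targets"]}

```bash
mkdir -p pics
cat > h.py <<'E'
import numpy as np, cv2
from workcell import env
from scipy.spatial.transform import Rotation as R
def K(p):
    f=192/np.tan(np.radians(p['fovy'])/2); return f,p['cx'],p['cy']
def proj(p,X):
    f,cx,cy=K(p); c=np.array(p['extrinsics'])@np.r_[X,1]; return np.array([cx+f*c[0]/-c[2], cy-f*c[1]/-c[2]])
def back(p,uv,z):
    f,cx,cy=K(p); E=np.array(p['extrinsics']); d=E[:3,:3].T@np.array([(uv[0]-cx)/f,-(uv[1]-cy)/f,-1]); o=-E[:3,:3].T@E[:3,3]
    return o+d*(z-o[2])/d[2]
E
cat > a.py <<'E'
from h import *
ps={n:env.read_camera(n) for n in('side','top')}
for n,p in ps.items():
    cv2.imwrite(f'pics/{n}0.png',p['pixels'][:,:,::-1])
    print(n,[k for k in p if k!='pixels'],p['fovy'],p['cx'],p['cy'],np.round(np.array(p['extrinsics']),3).tolist())
for t in['jar_mouth','lid_center','stirrer_a_center','tray','rack','stand','tall_jar_top','small_lid_center','large_lid_center','tin_center','bottle_center']:
    for n,p in ps.items():
        print(t,n,[(np.round(d['centre'],3).tolist(),round(d['confidence'],2),np.round(proj(p,d['centre'])).tolist()) for d in env.landmark_of(t,p)[:4]])
s=env.get_state();print(s)
E
python3 a.py
```

```text
side ['fovy', 'cx', 'cy', 'extrinsics', 'shot'] 46.922534170028456 262.0684034619731 193.3338459297113 [[-0.817, -0.577, 0.005, 0.504], [0.286, -0.397, 0.872, -0.245], [-0.501, 0.714, 0.489, -0.926], [0.0, 0.0, 0.0, 1.0]]
top ['fovy', 'cx', 'cy', 'extrinsics', 'shot'] 50.07507908747372 251.8887153986471 190.77252731428038 [[-0.006, -1.0, 0.006, 0.0], [0.994, -0.005, 0.112, -0.589], [-0.112, 0.007, 0.994, -0.996], [0.0, 0.0, 0.0, 1.0]]
jar_mouth side [([0.561, 0.102, 0.101], 0.84, [257.0, 209.0]), ([0.565, 0.098, 0.005], 0.3, [257.0, 239.0])]
jar_mouth top [([0.379, 0.067, 0.028], 0.72, [224.0, 276.0]), ([0.562, 0.095, 0.099], 0.63, [210.0, 199.0]), ([0.563, 0.1, 0.008], 0.33, [211.0, 203.0])]
lid_center side [([0.525, 0.286, 0.049], 0.62, [221.0, 270.0])]
lid_center top [([0.461, 0.271, 0.056], 0.46, [139.0, 243.0])]
stirrer_a_center side [([0.742, -0.166, 0.002], 0.72, [260.0, 182.0]), ([0.564, 0.104, 0.103], 0.68, [256.0, 208.0]), ([0.555, 0.089, 0.105], 0.61, [262.0, 206.0])]
stirrer_a_center top [([0.742, -0.172, 0.004], 0.85, [316.0, 134.0]), ([0.553, 0.088, 0.103], 0.68, [213.0
[... 1424 characters left out ...]
': array([-1.35260060e+00,  3.13174085e-01,  4.61153303e-02,  1.30356963e+00,
       -2.37620717e-05,  1.43121496e+00]), 'qvel': array([-1.57975443e-03, -8.06949024e-04,  1.17513525e-03,  5.27752046e-04,
       -5.81640818e-04,  5.47622243e-05]), 'tau': array([ 1.10784553e-03, -4.80475438e+01,  2.98813820e+01,  3.32684995e-04,
        3.42518206e-05, -7.97570170e-07]), 'tcp_pos': array([ 0.20136846, -0.53865146,  0.23134422]), 'orientation': array([ 8.43718271e-05,  9.84042065e-01,  1.77935965e-01, -8.57209217e-06]), 'wrist_force': array([ 0.07062095, -0.15377039, -1.00424005]), 'ft_torque': array([-0.01611772,  0.07135858,  0.02987402]), 'grip_force': 0.0, 'finger_gap': 0.08520875395030593}
```

View pics/top0.png

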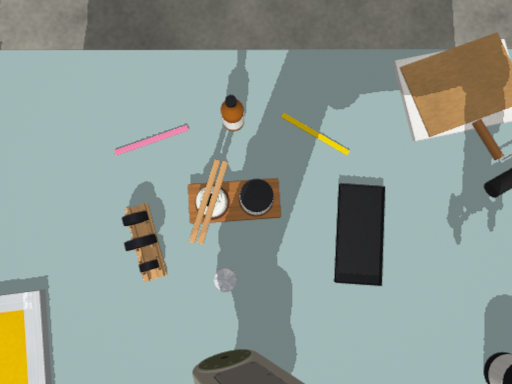

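View pics/side0.png

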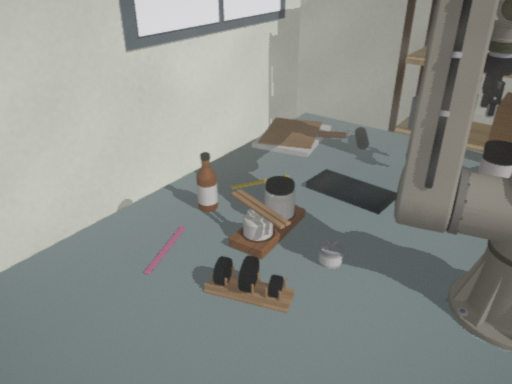

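Top view: the wooden stirrers cross the open jar at about (210,202). The rack lids are at (135,218), (140,242) and (149,266). The pink (150,140) and yellow (316,134) sticks are look-alikes lying on the bench, so I leave those. Next I measure axes and enlarge the rack to confirm the lid.

```bash
cat > b.py <<'E'
from h import *
ps={n:env.read_camera(n) for n in('side','top')}
p=ps['top']
def rect(m,z):
    c=np.argwhere(m)[:,::-1]; w=np.array([back(p,q,z)[:2] for q in c])*1000
    r=cv2.minAreaRect(w.astype(np.float32)); b=cv2.boxPoints(r); e=b[1]-b[0]; e2=b[2]-b[1]
    L=e if np.linalg.norm(e)>np.linalg.norm(e2) else e2
    return np.round(r[0],1),np.round(r[1],1),round(np.degrees(np.arctan2(L[1],L[0]))%180,1)
for t,z in(('stirrer_a_center',.107),('tray',.022),('rack',.015),('stand',.028)):
    for d in env.regions_of(t,p)[:3]: print(t,round(d['confidence'],2),*rect(d['mask'],z))
# wooden stirrers by colour over the jar
for n in ps:
    im=ps[n]['pixels'][:,:,::-1]
    u,v,w,h=(205,245,100,75) if n=='side' else (115,200,60,90)
    c=im[v:v+h,u:u+w]; cv2.imwrite(f'pics/c{n}.png',cv2.resize(c,None,fx=5,fy=5,interpolation=cv2.INTER_CUBIC))
a=cv2.imread('pics/cside.png');b=cv2.imread('pics/ctop.png')
o=np.zeros((450,800,3),np.uint8);o[:375,:500]=a;o[:450,500:800]=b;cv2.imwrite('pics/c1.png',o)
for n in ps:
    for t in['lid_center','large_lid_center','small_lid_center']:
        print(n,t,[(np.round(d['centre'],3),round(d['confidence'],2)) for d in env.landmark_of(t,ps[n])[:3]])
np.save('top.npy',p['pixels'])
E
python3 b.py
```

```text
stirrer_a_center 0.72 [ 717.4 -150.7] [177.6  12.9] 58.5
stirrer_a_center 0.63 [557.1  89.1] [ 17.9 197.6] 163.1
tray 0.79 [ 482.6 -271.6] [119.1 249.9] 175.8
rack 0.58 [466.1 265.1] [189.5  61.8] 16.0
stand 0.64 [566.7  43.6] [105.1 230.6] 92.8
side lid_center [(array([0.525, 0.287, 0.048]), 0.75)]
side large_lid_center [(array([0.462, 0.272, 0.055]), 0.88)]
side small_lid_center [(array([0.408, 0.248, 0.039]), 0.79)]
top lid_center [(array([0.521, 0.285, 0.05 ]), 0.79)]
top large_lid_center [(array([0.459, 0.269, 0.054]), 0.72), (array([ 0.485, -0.269,  0.001]), 0.59), (array([0.521, 0.285, 0.05 ]), 0.28)]
top small_lid_center [(array([0.407, 0.248, 0.037]), 0.62)]
```

View pics/c1.png

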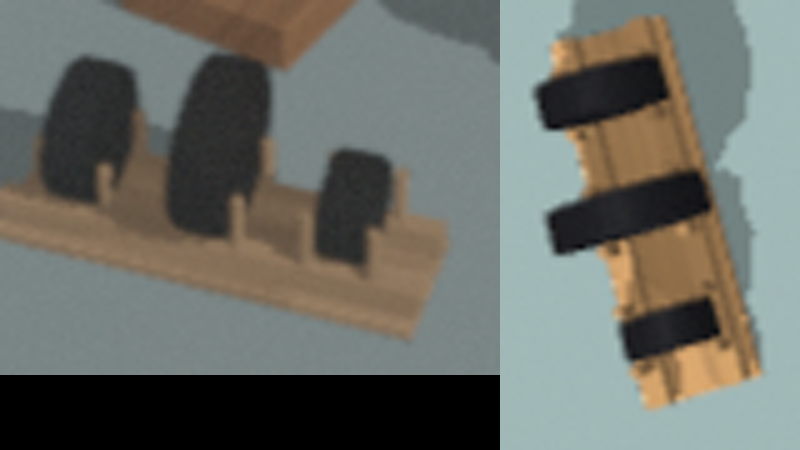

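```bash
cat > c.py <<'E'
from h import *
p=env.read_camera('top'); s=env.read_camera('side')
im=p['pixels'].astype(int); hsv=cv2.cvtColor(p['pixels'],cv2.COLOR_RGB2HSV)
m=((hsv[...,0]>8)&(hsv[...,0]<22)&(hsv[...,1]>110)&(hsv[...,2]>120)).astype(np.uint8); 
roi=np.zeros_like(m); roi[150:252,180:240]=1; m&=roi
n,l,st,ce=cv2.connectedComponentsWithStats(m)
for i in range(1,n):
    if st[i,4]<60: continue
    c=np.argwhere(l==i)[:,::-1]; w=np.array([back(p,q,.107)[:2] for q in c])*1000
    r=cv2.minAreaRect(w.astype(np.float32)); vx=np.ravel(cv2.fitLine(w.astype(np.float32),cv2.DIST_L2,0,.01,.01))
    print(st[i],np.round(r[0],1),np.round(r[1],1),round(np.degrees(np.arctan2(vx[1],vx[0]))%180,1))
def enh(img,u,v,w,h,k):
    c=img[v:v+h,u:u+w,::-1].astype(float); c=np.clip((c-15)*4.5,0,255).astype(np.uint8); return cv2.resize(c,None,fx=k,fy=k,interpolation=cv2.INTER_CUBIC)
a=enh(s['pixels'],208,250,84,56,9)[:504,:756]; cv2.imwrite('pics/c2.png',a)
b=p['pixels'][150:250,175:290,::-1]; cv2.imwrite('pics/c3.png',cv2.resize(b,None,fx=5,fy=5))
E
python3 c.py
```

```text
[ 188  160   52   84 1742] [558.4  84.7] [190.9 119.2] 154.2
```

View pics/c2.png

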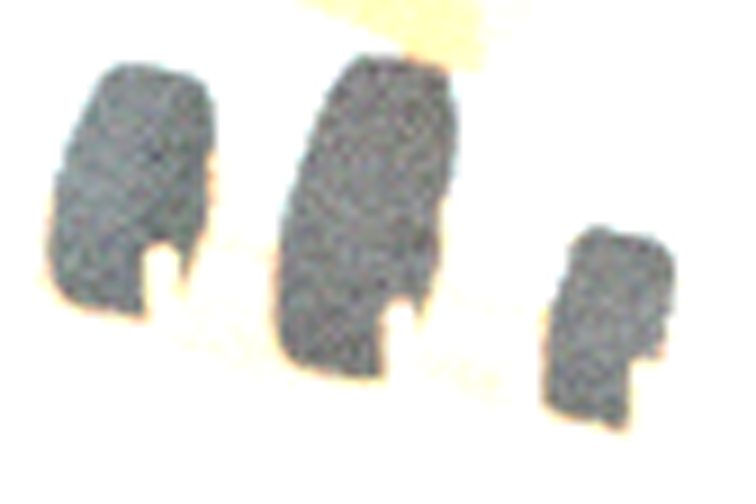

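The enlarged crop shows three black lids: image (223,270) is middle-sized, (249,273) the largest and (275,285) the smallest. The left one, at world (0.523,0.286), fits the 61 mm description. The crop doesn't settle which way its closed top faces, so I will check that once it is in the hand.

View pics/c3.png

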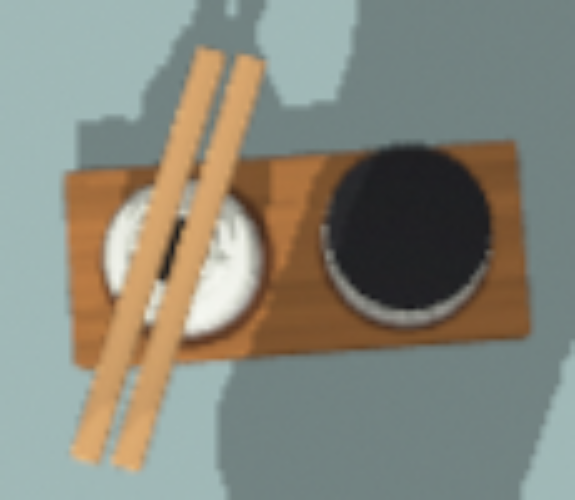

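Call:
move_arm(targets=[[[0,0,-30],[0,0,0],-1],[[0,0,-60],[0,0,0],-0.2]], squeeze=30)

```text
clock: 2.15
tcp_pos: [0.2013, -0.5383, 0.2917]
orientation: [-0.001, 0.984, 0.178, -0.0]
wrist_force: [0.3, -1.2, -0.0]
finger_gap: 0.0699
grip_force: 0.0
```

Two wooden stirrers lie across the mouth: px (217,160)→(192,242) and (225,162)→(201,243). The tall jar is at (257,197).

```bash
cat >> h.py <<'E'
def down(az):  # tool down, tool x at azimuth az (deg)
    a=np.radians(az); x=np.array([np.cos(a),np.sin(a),0]); z=np.array([0,0,-1.]); return np.c_[x,np.cross(z,x),z]
def Rm(s): w,x,y,z=s['orientation']; return R.from_quat([x,y,z,w]).as_matrix()
def rel(pos,Rt,s=None):
    s=s or env.get_state(); R0=Rm(s)
    d=R0.T@(np.array(pos)-s['tcp_pos'])*1000; r=np.degrees(R.from_matrix(R0.T@Rt).as_rotvec())/10
    print('rel',np.round(d,1).tolist(),np.round(r,2).tolist())
E
python3 - <<'E'
from h import *
p=env.read_camera('top')
t=back(p,(220.6,160.6),.107);b=back(p,(196.3,242.3),.107)
c=(t+b)/2;u=(b-t)/np.linalg.norm(b-t);print(t,b,c,np.linalg.norm(b-t),np.degrees(np.arctan2(u[1],u[0])))
for t in('stirrer_a_center','jar_mouth'):
    print([(np.round(d['centre'],3),round(d['confidence'],2)) for d in env.landmark_of(t,p)])
c[2]=0
g=c+u*.042; g[2]=.20; print(g)
rel(g,down(np.degrees(np.arctan2(u[1],u[0]))))
E
```

```text
[0.65252496 0.07026233 0.107     ] [0.46304899 0.12533645 0.107     ] [0.55778698 0.09779939 0.107     ] 0.1973177672560501 163.79267732754857
[(array([ 0.744, -0.172,  0.004]), 0.7), (array([0.553, 0.089, 0.106]), 0.62), (array([0.466, 0.264, 0.001]), 0.25)]
[(array([0.563, 0.098, 0.1  ]), 0.58)]
[0.51745614 0.10952217 0.2       ]
rel [523.3, -497.7, 90.9] [0.01, 0.03, -14.33]
```

Call:
move_arm(targets=[[[523,-498,0],[0,0,-14.3],-0.2],[[523,-498,0],[0,0,-14.3],-0.2],[[523,-498,0],[0,0,-14.3],-0.2],[[523,-498,0],[0,0,-14.3],-0.2],[[523,-498,0],[0,0,-14.3],-0.2]])

```text
clock: 2.92
tcp_pos: [0.3381, -0.2554, 0.2903]
orientation: [-0.0, 0.796, 0.606, 0.0]
wrist_force: [1.4, -0.4, 0.2]
finger_gap: 0.0511
grip_force: 0.0
```

```bash
python3 -c "
from h import *
rel([.5175,.1095,.20],down(163.5)); print(env.get_state()['joint_pos'])"
```

```text
rel [399.5, 75.7, 90.4] [-0.0, -0.01, -8.9]
[-8.37060215e-01  7.16183658e-03 -1.77982834e-01  1.38655117e+00
  1.63051865e-04  1.00370995e+00]
```

Call:
move_arm(targets=[[[400,76,0],[0,0,-8.9],-0.3],[[400,76,0],[0,0,-8.9],-0.3],[[400,76,0],[0,0,-8.9],-0.3],[[400,76,0],[0,0,-8.9],-0.3],[[400,76,0],[0,0,-8.9],-0.3]])

```text
clock: 3.55
tcp_pos: [0.4777, 0.0241, 0.2903]
orientation: [-0.0, 0.436, 0.9, -0.0]
wrist_force: [0.5, -0.3, 0.4]
finger_gap: 0.0555
grip_force: 0.0
```

```bash
python3 -c "
from h import *
rel([.5175,.1095,.16],down(163.5)); print(env.get_state()['joint_pos'])"
```

```text
rel [42.3, 84.2, 130.3] [-0.0, -0.0, -3.52]
[-1.17380021e-01  1.14155312e-01 -6.27014194e-02  1.39472145e+00
 -3.04991236e-04  7.85086052e-01]
```

Call:
move_arm(targets=[[[42,84,40],[0,0,-3.5],-0.3],[[42,84,40],[0,0,-3.5],-0.3],[[42,84,40],[0,0,-3.5],-0.3],[[42,84,130],[0,0,-3.5],-0.3],[[42,84,155],[0,0,-3.5],-0.3]])

```text
clock: 4.18
tcp_pos: [0.5172, 0.1071, 0.1337]
orientation: [-0.0, 0.148, 0.989, -0.0]
wrist_force: [-0.4, -0.3, -0.0]
finger_gap: 0.0555
grip_force: 0.0
```

```bash
python3 -c "
from h import *
p=env.read_camera('top'); s=env.read_camera('side')
a=cv2.resize(p['pixels'][140:270,160:300,::-1],None,fx=2.85,fy=2.85); b=cv2.resize(s['pixels'][150:280,190:330,::-1],None,fx=2.85,fy=2.85)
cv2.imwrite('pics/d1.png',np.hstack([a,b]))
rel([.5175,.1095,.0915],down(163.5))"
```

```text
rel [-4.7, 4.6, 38.0] [-0.03, -0.07, -0.06]
```

View pics/d1.png

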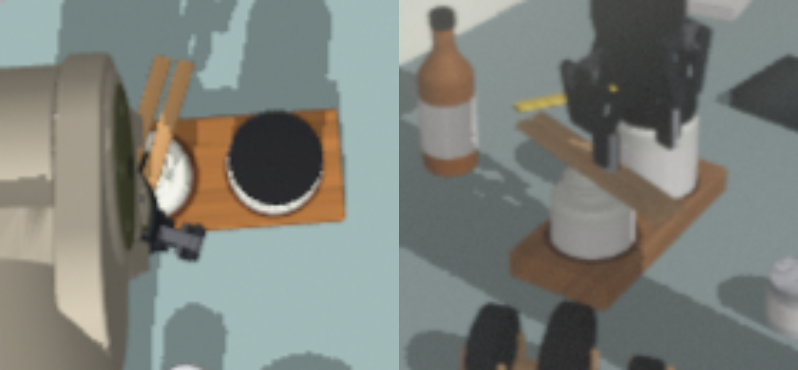

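The side view shows both fingers straddling the pair, at (605,150) and (665,130) in the picture. I go down and grip.

Call:
move_arm(targets=[[[-4,4,5],[0,0,0],-0.3],[[-4,4,37],[0,0,0],-0.3],[[-4,4,37],[0,0,0],0.6],[[-4,4,37],[0,0,0],1],[[-4,4,37],[0,0,0],1]], squeeze=40)

```text
clock: 4.9
tcp_pos: [0.5244, 0.1095, 0.1012]
orientation: [0.002, 0.148, 0.989, 0.0]
wrist_force: [0.1, -0.1, 0.9]
finger_gap: 0.0267
grip_force: 40.9
```

Call:
move_arm(targets=[[[0,0,0],[0,0,0],1],[[0,0,0],[0,0,0],1],[[0,0,-10],[0,0,0],1],[[0,0,-40],[0,0,0],1]])

```text
clock: 5.4
tcp_pos: [0.521, 0.1093, 0.1383]
orientation: [-0.002, 0.148, 0.989, -0.001]
wrist_force: [0.9, -0.4, -0.0]
finger_gap: 0.0263
grip_force: 40.7
```

Call:
move_arm(targets=[[[0,0,-40],[0,0,0],1],[[0,0,-75],[0,0,0],1],[[0,0,-75],[0,0,0],1]])

```text
clock: 5.78
tcp_pos: [0.5244, 0.1095, 0.2175]
orientation: [0.002, 0.148, 0.989, 0.0]
wrist_force: [-0.6, -1.0, -0.2]
finger_gap: 0.0266
grip_force: 40.7
```

```bash
python3 -c "
from h import *
rel([.445,-.2695,.20],down(175.8))
s=env.read_camera('side'); p=env.read_camera('top')
a=cv2.resize(p['pixels'][140:270,160:300,::-1],None,fx=2.85,fy=2.85); b=cv2.resize(s['pixels'][130:260,190:330,::-1],None,fx=2.85,fy=2.85)
cv2.imwrite('pics/d2.png',np.hstack([a,b]))
for q in(s,p): print([(np.round(d['centre'],3),round(d['confidence'],2)) for d in env.landmark_of('stirrer_a_center',q)])"
```

```text
rel [-35.3, -385.7, 17.0] [0.01, 0.03, -1.29]
[(array([0.558, 0.092, 0.222]), 0.75), (array([ 0.742, -0.168,  0.002]), 0.41)]
[(array([ 0.744, -0.171,  0.004]), 0.82), (array([0.551, 0.092, 0.217]), 0.79), (array([0.779, 0.045, 0.082]), 0.5), (array([ 0.482, -0.274,  0.002]), 0.42)]
```

Call:
move_arm(targets=[[[-35,-386,0],[0,0,-1.3],1],[[-35,-386,0],[0,0,-1.3],1],[[-35,-386,0],[0,0,-1.3],1],[[-35,-386,0],[0,0,-1.3],1],[[-35,-386,0],[0,0,-1.3],1]])

```text
clock: 6.6
tcp_pos: [0.4586, -0.1917, 0.2131]
orientation: [-0.001, 0.035, 0.999, 0.001]
wrist_force: [1.6, 0.2, -0.2]
finger_gap: 0.0261
grip_force: 40.7
```

Call:
move_arm(targets=[[[0,-80,0],[0,0,0],1],[[0,-80,0],[0,0,0],1],[[0,-80,60],[0,0,0],1],[[0,-80,120],[0,0,0],1],[[0,-80,150],[0,0,0],1]])

```text
clock: 7.22
tcp_pos: [0.4517, -0.2671, 0.0601]
orientation: [-0.003, 0.035, 0.999, 0.002]
wrist_force: [-0.9, 0.4, -0.6]
finger_gap: 0.0265
grip_force: 40.7
```

```bash
python3 -c "
from h import *
p=env.read_camera('top');s=env.read_camera('side')
rel([.445,-.2695,.012],down(175.8));print(env.get_state()['tcp_pos'])
for q in(s,p): print([(np.round(d['centre'],3),round(d['confidence'],2)) for t in('stirrer_a_center','tray') for d in env.landmark_of(t,q)])"
```

```text
rel [5.4, -3.6, 47.8] [0.03, -0.05, 0.02]
[ 0.45104148 -0.26654978  0.05981792]
[(array([ 0.486, -0.273,  0.06 ]), 0.62), (array([0.374, 0.064, 0.024]), 0.52), (array([ 0.48 , -0.279, -0.001]), 0.7)]
[(array([ 0.748, -0.17 ,  0.002]), 0.64), (array([ 0.484, -0.281,  0.059]), 0.52), (array([ 0.481, -0.272,  0.   ]), 0.62)]
```

Call:
move_arm(targets=[[[5,-4,30],[0,0,0],1],[[5,-4,51],[0,0,0],1],[[5,-4,51],[0,0,0],1],[[5,-4,51],[0,0,0],-0.2],[[5,-4,51],[0,0,0],-0.2]])

```text
clock: 8.15
tcp_pos: [0.4501, -0.2745, 0.0149]
orientation: [0.001, 0.035, 0.999, -0.001]
wrist_force: [-0.4, -0.5, -0.2]
finger_gap: 0.0511
grip_force: 0.0
```

Call:
move_arm(targets=[[[0,0,-20],[0,0,0],-0.3],[[0,0,-80],[0,0,0],-0.6],[[0,0,-140],[0,0,0],-1],[[0,0,-200],[0,0,0],-1],[[0,0,-220],[0,0,0],-1]])

```text
clock: 8.78
tcp_pos: [0.4507, -0.275, 0.2391]
orientation: [0.004, 0.035, 0.999, -0.003]
wrist_force: [0.9, -0.2, -1.4]
finger_gap: 0.0851
grip_force: 0.0
```

```bash
python3 -c "
from h import *
p=env.read_camera('top');s=env.read_camera('side')
for q in(s,p): print([(np.round(d['centre'],3),round(d['confidence'],2)) for t in('stirrer_a_center','tray','lid_center') for d in env.landmark_of(t,q)])
a=cv2.resize(p['pixels'][150:310,310:450,::-1],None,fx=2.85,fy=2.85); b=cv2.resize(s['pixels'][130:290,290:430,::-1],None,fx=2.85,fy=2.85)
cv2.imwrite('pics/d2.png',np.hstack([a,b])); print(env.get_state()['joint_pos'],env.get_state()['tcp_pos'])
"
```

```text
[(array([ 0.486, -0.283,  0.007]), 0.73), (array([ 0.741, -0.166,  0.005]), 0.52), (array([ 0.485, -0.272,  0.002]), 0.26), (array([ 0.48 , -0.279,  0.001]), 0.79), (array([0.523, 0.287, 0.049]), 0.93), (array([0.408, 0.246, 0.041]), 0.34)]
[(array([ 0.744, -0.169,  0.005]), 0.92), (array([ 0.484, -0.288,  0.003]), 0.65), (array([ 0.484, -0.273,  0.001]), 0.56), (array([ 0.483, -0.27 ,  0.005]), 0.45), (array([0.525, 0.286, 0.045]), 0.86)]
[-7.00140659e-01  2.18343207e-01 -7.94492168e-02  1.27595706e+00
 -7.29093880e-05 -6.29103821e-01] [ 0.44828696 -0.27311418  0.23169277]
```

View pics/d2.png

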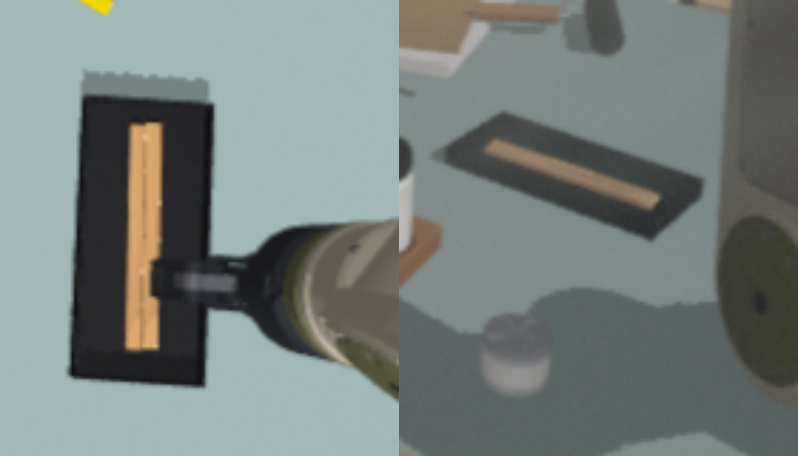

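Both stirrers now lie flat and side by side in the tray: top crop (143,235), side crop (575,173). Now the lid.

```bash
python3 -c "
from h import *
rel([.524,.284,.23],down(196))"
```

```text
rel [-36.0, 561.1, 2.5] [0.01, -0.01, -2.01]
```

Call:
move_arm(targets=[[[-36,561,0],[0,0,-2],-1],[[-36,561,0],[0,0,-2],-1],[[-36,561,0],[0,0,-2],-1],[[-36,561,0],[0,0,-2],-1],[[-36,561,0],[0,0,-2],-1]])

```text
clock: 9.8
tcp_pos: [0.4906, 0.0379, 0.2323]
orientation: [-0.001, -0.138, 0.99, 0.0]
wrist_force: [1.0, -1.2, -0.6]
finger_gap: 0.0856
grip_force: 0.0
```

```bash
python3 -c "
from h import *
rel([.524,.284,.23],down(196))"
```

```text
rel [-99.5, 227.6, 2.3] [0.0, -0.01, -0.01]
```

Call:
move_arm(targets=[[[-99,228,0],[0,0,0],-1],[[-99,228,0],[0,0,0],-1],[[-99,228,0],[0,0,0],-1],[[-99,228,0],[0,0,0],-1],[[-99,228,80],[0,0,0],-1]])

```text
clock: 10.42
tcp_pos: [0.5281, 0.2884, 0.174]
orientation: [0.006, -0.141, 0.99, 0.002]
wrist_force: [2.0, -0.1, -1.2]
finger_gap: 0.0854
grip_force: 0.0
```

```bash
python3 -c "
from h import *
p=env.read_camera('top');s=env.read_camera('side')
for q in(s,p): print([(np.round(d['centre'],3),round(d['confidence'],2)) for t in('lid_center',) for d in env.landmark_of(t,q)])
rel([.524,.284,.028],down(196))"
```

```text
[(array([0.462, 0.271, 0.055]), 0.37)]
[(array([0.522, 0.284, 0.049]), 0.64)]
rel [-3.1, 1.8, 141.3] [-0.0, -0.03, -0.01]
```

Call:
move_arm(targets=[[[-3,2,50],[0,0,0],-1],[[-3,2,100],[0,0,0],-1],[[-3,2,141],[0,0,0],-1],[[-3,2,141],[0,0,0],-1],[[-3,2,141],[0,0,0],-0.5]], squeeze=40)

```text
clock: 11.25
tcp_pos: [0.5287, 0.2854, 0.033]
orientation: [0.002, -0.138, 0.99, 0.0]
wrist_force: [0.2, -0.1, 0.3]
finger_gap: 0.0696
grip_force: 0.0
```

Call:
move_arm(targets=[[[0,0,0],[0,0,0],0],[[0,0,0],[0,0,0],1],[[0,0,0],[0,0,0],1]])

```text
clock: 11.62
tcp_pos: [0.5288, 0.2864, 0.0336]
orientation: [0.003, -0.139, 0.99, 0.001]
wrist_force: [0.4, 0.8, 5.7]
finger_gap: 0.0593
grip_force: 42.2
```

Call:
move_arm(targets=[[[0,0,-30],[0,0,0],1],[[0,0,-80],[0,0,0],1],[[0,0,-140],[0,0,0],1],[[0,0,-200],[0,0,0],1],[[0,0,-200],[0,0,0],1]])

```text
clock: 12.25
tcp_pos: [0.5295, 0.2864, 0.2384]
orientation: [0.007, -0.139, 0.99, 0.002]
wrist_force: [0.2, -0.5, -0.7]
finger_gap: 0.0593
grip_force: 44.3
```

```bash
python3 -c "
from h import *
p=env.read_camera('top');s=env.read_camera('side')
for q in(s,p): print([(np.round(d['centre'],3),round(d['confidence'],2)) for t in('lid_center','large_lid_center') for d in env.landmark_of(t,q)])
c=proj(s,env.get_state()['tcp_pos']).astype(int); print(c,env.get_state()['tcp_pos'],env.get_state()['joint_pos'])
x,y=c; 
f=lambda a,k: np.clip(a.astype(float)*k,0,255).astype(np.uint8)
y0=max(0,y-50);a=s['pixels'][y0:y0+100,x-50:x+50,::-1]
cv2.imwrite('pics/e1.png',np.hstack([cv2.resize(f(a,k),(400,400),interpolation=cv2.INTER_CUBIC) for k in(1,3)]))
"
```

```text
[(array([0.523, 0.285, 0.251]), 0.92), (array([0.462, 0.267, 0.055]), 0.71), (array([0.374, 0.064, 0.022]), 0.44), (array([0.567, 0.098, 0.006]), 0.27)]
[(array([0.522, 0.285, 0.252]), 0.51), (array([0.462, 0.268, 0.054]), 0.63)]
[217 197] [0.52525526 0.28476172 0.22840438] [ 3.62551460e-01  3.60606717e-01  1.06200644e-01  1.31901388e+00
 -1.22497228e-04  8.45626738e-02]
```

View pics/e1.png

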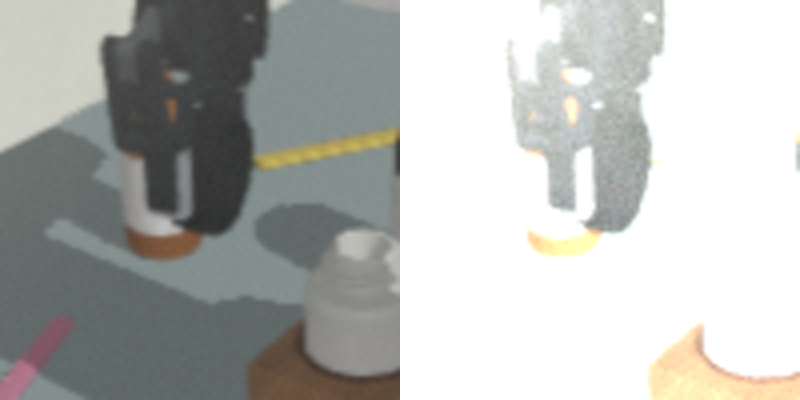

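The middle lid is in the hand, shown at (225,150) in the crop, with the large lid still standing. I tilt the tool outward to see which face turns up.

Call:
move_arm(targets=[[[0,0,-20],[0,-1,0],1],[[0,0,-20],[0,-2,0],1],[[0,0,-20],[0,-3,0],1],[[0,0,-20],[0,-4,0],1],[[0,0,-20],[0,-5,0],1]])

```text
clock: 13.18
tcp_pos: [0.5252, 0.2849, 0.2483]
orientation: [0.411, -0.126, 0.901, 0.057]
wrist_force: [0.9, -0.0, 0.2]
finger_gap: 0.0596
grip_force: 44.3
```

Call:
move_arm(targets=[[[0,0,0],[0,-1,0],1],[[0,0,0],[0,-2,0],1],[[0,0,0],[0,-3,0],1],[[0,0,0],[0,-4,0],1],[[0,0,0],[0,-4,0],1]])

```text
clock: 13.8
tcp_pos: [0.6211, 0.3725, 0.3097]
orientation: [0.664, -0.09, 0.738, 0.079]
wrist_force: [0.9, 1.0, -0.5]
finger_gap: 0.0595
grip_force: 44.3
```

```bash
python3 -c "
from h import *
p=env.read_camera('top');s=env.read_camera('side')
st=env.get_state();print(st['joint_pos'],np.round(Rm(st),2).tolist(),st['tcp_pos'])
f=lambda a,k: np.clip(a.astype(float)*k,0,255).astype(np.uint8)
o=[]
for q in(p,s):
  x,y=proj(q,st['tcp_pos']).astype(int); print(x,y)
  x0=max(0,x-40);y0=max(0,y-40); o.append(cv2.resize(f(q['pixels'][y0:y0+80,x0:x0+80,::-1],2.2),(400,400),interpolation=cv2.INTER_CUBIC))
cv2.imwrite('pics/e2.png',np.hstack(o))
for q in(s,p): print([(np.round(d['centre'],3),round(d['confidence'],2)) for t in('lid_center',) for d in env.landmark_of(t,q)])
"
```

```text
[ 0.55830262  0.27210595 -1.02758303 -1.16911502 -0.31703724  0.03250491] [[-0.12, -0.24, 0.96], [-0.04, 0.97, 0.23], [-0.99, -0.01, -0.12]] [0.62177238 0.37233036 0.29744988]
51 158
146 169
[(array([0.612, 0.372, 0.297]), 0.76)]
[(array([0.607, 0.369, 0.306]), 0.64)]
```

View pics/e2.png

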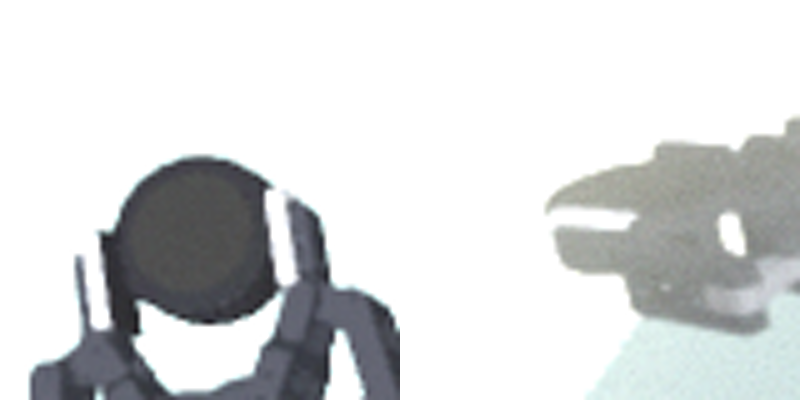

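The top crop shows the lid at (200,235). Its inner disc is shifted outward from the image centre and the side wall shows on the inner side, so the closed top faces up and the lid's +z pointed away from the robot in the rack. The arm can't hold the tool level this close in (joint 3 is at its limit). So I will lay the lid on open bench to the right, tool about 45° to vertical, let it drop flat, then regrip from above.

```bash
cat >> h.py <<'E'
def tilt(a,p): # tool pitched p deg outward from down, plane azimuth a
    return down(180+a)@R.from_rotvec([0,-np.radians(p),0]).as_matrix()
E
python3 -c "
from h import *
rel([.62,.10,.30],tilt(5,45))"
```

```text
rel [12.3, -263.3, -63.9] [0.78, 3.8, 0.42]
```

Call:
move_arm(targets=[[[0,0,0],[0,2,0],1],[[0,0,0],[0,3,0],1],[[0,0,0],[0.4,4,0.2],1]])

```text
clock: 14.38
tcp_pos: [0.6242, 0.3728, 0.3072]
orientation: [0.53, -0.094, 0.84, 0.06]
wrist_force: [1.6, 0.9, -0.1]
finger_gap: 0.0594
grip_force: 44.3
```

```bash
python3 -c "
from h import *
rel([.62,.10,.30],tilt(5,45)); rel([.63,-.15,.25],tilt(-20,45));s=env.get_state();print(s['joint_pos'],s['tcp_pos'])"
```

```text
rel [34.1, -265.2, -55.1] [0.64, 1.95, 0.45]
rel [98.8, -511.2, -74.7] [2.69, 1.9, 1.9]
[ 0.54702156  0.03292278 -0.75732007 -0.32420544 -0.29134761  0.14383673] [0.62418684 0.37284399 0.30718483]
```

Call:
move_arm(targets=[[[34,-265,-55],[0.6,2,0.4],1],[[34,-265,-55],[0.6,2,0.4],1],[[34,-265,-55],[0.6,2,0.4],1],[[34,-265,-55],[0.6,2,0.4],1],[[34,-265,-55],[0.6,2,0.4],1]])

```text
clock: 15.0
tcp_pos: [0.6201, 0.0996, 0.3008]
orientation: [0.381, -0.046, 0.923, 0.017]
wrist_force: [0.6, -0.6, -1.0]
finger_gap: 0.0591
grip_force: 44.3
```

```bash
python3 -c "
from h import *
rel([.63,-.15,.25],tilt(-20,45));s=env.get_state();print(s['joint_pos'],s['tcp_pos'])"
```

```text
rel [46.9, -249.2, 26.6] [1.79, -0.01, 1.83]
[-2.34661710e-04 -1.57281958e-01 -6.16716029e-01  3.30814657e-01
  6.58036720e-02 -7.24762919e-02] [0.62007935 0.0995945  0.30084827]
```

Call:
move_arm(targets=[[[47,-249,27],[1.8,0,1.8],1],[[47,-249,27],[1.8,0,1.8],1],[[47,-249,27],[1.8,0,1.8],1],[[47,-249,27],[1.8,0,1.8],1],[[47,-249,27],[1.8,0,1.8],1]])

```text
clock: 15.62
tcp_pos: [0.6301, -0.1513, 0.2478]
orientation: [0.375, 0.161, 0.91, -0.07]
wrist_force: [-1.1, 0.4, -0.5]
finger_gap: 0.0595
grip_force: 44.3
```

```bash
python3 -c "
from h import *
p=env.read_camera('top');s=env.read_camera('side')
rel([.63,-.15,.016],tilt(-20,45));st=env.get_state();print(st['joint_pos'],st['tcp_pos'])
for q in(s,p): print([(np.round(d['centre'],3),round(d['confidence'],2)) for t in('lid_center',) for d in env.landmark_of(t,q)])
print(st['tcp_pos']-.023*Rm(st)[:,2])"
```

```text
rel [164.1, -0.6, 164.2] [-0.02, -0.01, 0.03]
[-3.54904211e-01 -6.65265743e-02 -6.79238869e-01  1.75124199e-01
  6.38319039e-04 -8.97796080e-03] [ 0.631081   -0.14835488  0.24813024]
[(array([ 0.619, -0.146,  0.255]), 0.48)]
[(array([ 0.619, -0.145,  0.256]), 0.68)]
[ 0.61586322 -0.14273088  0.2644333 ]
```

Call:
move_arm(targets=[[[40,0,40],[0,0,0],1],[[80,0,80],[0,0,0],1],[[120,0,120],[0,0,0],1],[[154,0,154],[0,0,0],1],[[156,0,156],[0,0,0],1]])

```text
clock: 16.45
tcp_pos: [0.6299, -0.1457, 0.022]
orientation: [0.372, 0.157, 0.912, -0.067]
wrist_force: [-0.3, -0.4, -0.2]
finger_gap: 0.0595
grip_force: 46.9
```

Call:
move_arm(targets=[[[2,0,2],[0,0,0],1],[[4,0,4],[0,0,0],1]])

```text
clock: 16.7
tcp_pos: [0.633, -0.1482, 0.0225]
orientation: [0.376, 0.157, 0.91, -0.068]
wrist_force: [-0.0, -0.2, -0.2]
finger_gap: 0.0597
grip_force: 46.9
```

Call:
move_arm(targets=[[[2,0,2],[0,0,0],1],[[3,0,3],[0,0,0],1],[[3,0,3],[0,0,0],1]])

```text
clock: 17.08
tcp_pos: [0.6338, -0.1487, 0.0208]
orientation: [0.379, 0.157, 0.909, -0.069]
wrist_force: [-12.9, 5.1, 21.3]
finger_gap: 0.0596
grip_force: 49.2
```

Call:
move_arm(targets=[[[-2,0,-2],[0,0,0],1],[[-2,0,-2],[0,0,0],-1],[[-2,0,-2],[0,0,0],-1],[[-2,0,-2],[0,0,0],-1],[[-2,0,-2],[0,0,0],-1]])

```text
clock: 17.7
tcp_pos: [0.6314, -0.1485, 0.0184]
orientation: [0.375, 0.158, 0.911, -0.068]
wrist_force: [0.3, 0.5, -0.2]
finger_gap: 0.0854
grip_force: 0.0
```

```bash
python3 -c "
from h import *
p=env.read_camera('top');s=env.read_camera('side');st=env.get_state()
for q in(s,p): print([(np.round(d['centre'],3),round(d['confidence'],2)) for t in('lid_center',) for d in env.landmark_of(t,q)])
o=[]
for q in(p,s):
  x,y=proj(q,st['tcp_pos']).astype(int); print(x,y)
  o.append(cv2.resize(np.clip(q['pixels'][y-40:y+40,x-40:x+40,::-1]*1.8,0,255).astype(np.uint8),(400,400),interpolation=cv2.INTER_CUBIC))
cv2.imwrite('pics/e3.png',np.hstack(o))"
```

```text
[(array([ 0.484, -0.274, -0.   ]), 0.61), (array([ 0.606, -0.137,  0.012]), 0.52)]
[(array([ 0.604, -0.137,  0.012]), 0.62)]
308 174
286 189
```

View pics/e3.png

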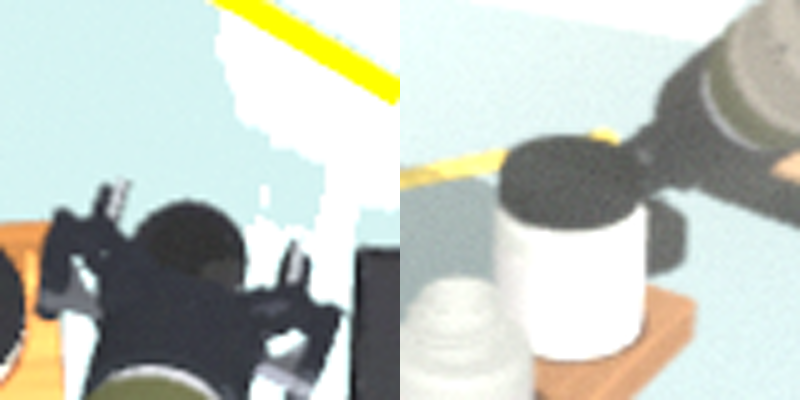

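The lid lies flat at (190,240) in the top crop, closed top up, between the open fingers (that was the tenth picture, so numbers only from here). I rise, turn the tool down and regrip from above.

Call:
move_arm(targets=[[[-42,0,-42],[0,0,0],-1],[[-84,0,-84],[0,0,0],-1],[[-100,0,-100],[0,1.5,0],-1],[[-100,0,-100],[0,2.5,0],-1],[[-100,0,-100],[0,3.5,0],-1]])

```text
clock: 18.52
tcp_pos: [0.6331, -0.1481, 0.1612]
orientation: [0.171, 0.169, 0.97, -0.033]
wrist_force: [1.8, -0.8, -0.4]
finger_gap: 0.0855
grip_force: 0.0
```

```bash
python3 -c "
from h import *
p=env.read_camera('top');s=env.read_camera('side')
for q in(s,p):
  print([(np.round(d['centre'],4),round(d['confidence'],2)) for t in('lid_center',) for d in env.landmark_of(t,q)])
  for d in env.regions_of('lid_center',q)[:2]:
    c=np.argwhere(d['mask'])[:,::-1]; cc,r=cv2.minEnclosingCircle(c.astype(np.int32)); print(round(d['confidence'],2),cc,r,back(q,cc,.018),(c.min(0),c.max(0)))
rel([.605,-.137,.10],down(160));print(env.get_state()['tcp_pos'])"
```

```text
[(array([ 0.6081, -0.1409,  0.0134]), 0.7)]
0.49 (297.5, 196.0) 7.159010887145996 [ 0.58559587 -0.13590665  0.018     ] (array([295, 189]), array([303, 203]))
0.39 (249.0, 292.0) 45.0999870300293 [0.45392764 0.28013079 0.018     ] (array([204, 268]), array([294, 312]))
[(array([ 0.6061, -0.1363,  0.0118]), 0.63)]
0.6 (297.5, 184.5) 7.648629188537598 [ 0.60659039 -0.11947069  0.018     ] (array([293, 177]), array([300, 192]))
rel [47.0, 1.3, 43.4] [-0.03, 2.02, 0.03]
[ 0.63209928 -0.14772873  0.15694986]
```

Call:
move_arm(targets=[[[46,1,43],[0,1,0],-1],[[46,1,43],[0,2,0],-1],[[46,1,43],[0,2,0],-1],[[46,1,43],[0,2,0],-1]])

```text
clock: 19.32
tcp_pos: [0.607, -0.138, 0.1022]
orientation: [0.003, 0.172, 0.985, -0.004]
wrist_force: [-0.1, 0.1, 1.5]
finger_gap: 0.0856
grip_force: 0.0
```

```bash
python3 -c "
from h import *
s=env.read_camera('side')
for q in(s,):
  print([(np.round(d['centre'],4),round(d['confidence'],2)) for t in('lid_center',) for d in env.landmark_of(t,q)])
rel([.606,-.138,.0],down(160));print(env.get_state()['tcp_pos'])"
```

```text
[(array([ 0.6081, -0.1386,  0.0107]), 0.64), (array([0.4068, 0.2498, 0.0381]), 0.37)]
rel [1.2, 0.2, 103.8] [-0.04, 0.04, 0.02]
[ 0.60650122 -0.13768132  0.10378607]
```

Call:
move_arm(targets=[[[0,0,60],[0,0,0],-1],[[0,0,95],[0,0,0],-1],[[0,0,101],[0,0,0],-1],[[0,0,101],[0,0,0],-0.5],[[0,0,101],[0,0,0],0]], squeeze=40)

```text
clock: 20.05
tcp_pos: [0.6086, -0.1393, 0.0049]
orientation: [0.003, 0.172, 0.985, -0.004]
wrist_force: [-1.2, -0.8, 2.1]
finger_gap: 0.0594
grip_force: 43.0
```

Call:
move_arm(targets=[[[0,0,0],[0,0,0],1],[[0,0,0],[0,0,0],1],[[0,0,0],[0,0,0],1]])

```text
clock: 20.42
tcp_pos: [0.6086, -0.1393, 0.0048]
orientation: [0.003, 0.172, 0.985, -0.004]
wrist_force: [-2.5, 0.8, 8.3]
finger_gap: 0.0595
grip_force: 43.4
```

Call:
move_arm(targets=[[[0,0,-30],[0,0,0],1],[[0,0,-90],[0,0,0],1],[[0,0,-150],[0,0,0],1],[[0,0,-180],[0,0,0],1],[[0,0,-180],[0,0,0],1]], squeeze=60)

```text
clock: 21.05
tcp_pos: [0.6094, -0.1384, 0.1868]
orientation: [0.006, 0.172, 0.985, -0.004]
wrist_force: [-0.2, 0.5, -0.7]
finger_gap: 0.0587
grip_force: 64.3
```

```bash
python3 -c "
from h import *
s=env.read_camera('side');p=env.read_camera('top')
for q in(s,p):
  print([(np.round(d['centre'],4),round(d['confidence'],2)) for t in('lid_center','jar_mouth') for d in env.landmark_of(t,q)])
rel([.562,.099,.185],down(180));print(env.get_state()['tcp_pos'],env.get_state()['wrist_force'])"
```

```text
[(array([ 0.6074, -0.1368,  0.1934]), 0.6), (array([0.5623, 0.1001, 0.1012]), 0.87)]
[(array([ 0.6073, -0.137 ,  0.1907]), 0.49), (array([0.5633, 0.0993, 0.0997]), 0.65)]
rel [121.3, 207.3, -6.3] [-0.03, -0.0, -1.98]
[ 0.60589093 -0.13714934  0.17998923] [0.23314648 0.88538089 0.38701219]
```

Call:
move_arm(targets=[[[121,207,-5],[0,0,-2],1],[[121,207,-5],[0,0,-2],1],[[121,207,-5],[0,0,-2],1],[[121,207,-5],[0,0,-2],1],[[121,207,-5],[0,0,-2],1]])

```text
clock: 21.98
tcp_pos: [0.5614, 0.1017, 0.184]
orientation: [-0.001, -0.005, 1.0, -0.003]
wrist_force: [0.3, -1.1, -0.9]
finger_gap: 0.0582
grip_force: 64.4
```

```bash
cat > m.py <<'E'
from h import *
def meas(k=2):
  L=[];M=[]
  for i in range(k):
    for n in('side','top'):
      q=env.read_camera(n)
      for t,A in(('lid_center',L),('jar_mouth',M)):
        for d in env.landmark_of(t,q):
          c=np.array(d['centre'])
          if d['confidence']>.3 and np.hypot(*(c[:2]-[.5625,.099]))<.03 and (t=='jar_mouth')==(c[2]<.11): A.append(c); print(n,t,np.round(c,4),round(d['confidence'],2)); break
  st=env.get_state(); print('tcp',np.round(st['tcp_pos'],4),'w',np.round(st['wrist_force'],1),np.round(Rm(st)[:,2],3),'j6',st['joint_pos'][5])
  return np.mean(L,0) if L else None
if __name__=='__main__': print(meas())
E
python3 m.py
```

```text
side lid_center [0.5592 0.1008 0.1914] 0.83
side jar_mouth [0.5607 0.0982 0.0986] 0.88
top lid_center [0.5606 0.0968 0.1916] 0.39
top jar_mouth [0.5629 0.0967 0.1023] 0.57
side lid_center [0.5598 0.1006 0.1915] 0.86
side jar_mouth [0.5586 0.1036 0.1027] 0.69
top lid_center [0.5596 0.0958 0.1898] 0.61
top jar_mouth [0.5639 0.0977 0.0958] 0.74
tcp [0.5632 0.0977 0.185 ] w [-0.2  0.3 -0. ] [ 0.001 -0.007 -1.   ] j6 0.03237936989697913
[0.5598   0.0985   0.191075]
```

Call:
move_arm(targets=[[[-2,0,50],[0,0,0],1],[[-2,0,70],[0,0,0],1],[[-2,0,76],[0,0,0],1],[[-2,0,80],[0,0,0],1],[[-2,0,80],[0,0,0],1]])

```text
clock: 23.2
tcp_pos: [0.5658, 0.0977, 0.1058]
orientation: [0.001, -0.002, 1.0, -0.003]
wrist_force: [-0.7, -0.1, 0.3]
finger_gap: 0.0582
grip_force: 64.4
```

```bash
python3 -c "
import m;from h import *
for i in range(2):
  for n in('side','top'):
    q=env.read_camera(n);print(n,[(np.round(d['centre'],4),round(d['confidence'],2)) for d in env.landmark_of('lid_center',q)[:2]])
s=env.get_state();print(s['tcp_pos'],s['wrist_force'],s['ft_torque'])"
```

```text
side [(array([0.5611, 0.0968, 0.1122]), 0.72), (array([ 0.5749, -0.0103,  0.1243]), 0.18)]
top []
side [(array([0.5635, 0.0989, 0.1139]), 0.9)]
top [(array([0.5605, 0.0971, 0.1116]), 0.55)]
[0.5652417  0.09773941 0.10530191] [-0.2139523   0.36468098 -0.17033714] [ 0.01712492 -0.02900125  0.01028062]
```

Call:
move_arm(targets=[[[0,1,3],[0,0,0],1],[[0,1,6],[0,0,0],1],[[0,1,8],[0,0,0],1],[[0,1,8],[0,0,0],1]])

```text
clock: 24.1
tcp_pos: [0.5652, 0.0986, 0.0968]
orientation: [0.001, -0.002, 1.0, -0.003]
wrist_force: [1.3, 0.3, -0.6]
finger_gap: 0.0586
grip_force: 64.4
```

Call:
move_arm(targets=[[[0,0,1],[0,0,0],1],[[0,0,2],[0,0,0],1],[[0,0,2],[0,0,0],1]])

```text
clock: 24.48
tcp_pos: [0.5652, 0.0986, 0.095]
orientation: [0.001, -0.002, 1.0, -0.003]
wrist_force: [0.9, -0.4, -0.2]
finger_gap: 0.0584
grip_force: 64.4
```

Call:
move_arm(targets=[[[0,0,1],[0,0,0],1],[[0,0,2],[0,0,0],1],[[0,0,2],[0,0,0],1]])

```text
clock: 24.85
tcp_pos: [0.5652, 0.0986, 0.093]
orientation: [0.001, -0.002, 1.0, -0.003]
wrist_force: [1.3, -1.1, 0.0]
finger_gap: 0.0581
grip_force: 64.4
```

Call:
move_arm(targets=[[[0,0,1],[0,0,0],1],[[0,0,1],[0,0,0],1]])

```text
clock: 25.1
tcp_pos: [0.5653, 0.0987, 0.0924]
orientation: [0.001, -0.002, 1.0, -0.003]
wrist_force: [-1.0, -0.3, 2.5]
finger_gap: 0.0587
grip_force: 64.8
```

Call:
move_arm(targets=[[[0,0,0.4],[0,0,-0.5],1],[[0,0,0],[0,0,-1],1],[[0,0,-0.3],[0,0,-1.5],1],[[0,0,-0.6],[0,0,-2],1]])

```text
clock: 25.6
tcp_pos: [0.5664, 0.0991, 0.0935]
orientation: [0.001, -0.177, 0.984, -0.003]
wrist_force: [2.2, 1.3, 4.1]
finger_gap: 0.0586
grip_force: 64.8
```

Call:
move_arm(targets=[[[0,0,-0.3],[0,0,-0.5],1],[[0,0,-0.6],[0,0,-1],1],[[0,0,-0.9],[0,0,-1.5],1],[[0,0,-1.2],[0,0,-2],1]])

```text
clock: 26.1
tcp_pos: [0.5663, 0.0996, 0.0948]
orientation: [0.001, -0.345, 0.939, -0.003]
wrist_force: [2.2, 3.4, 4.8]
finger_gap: 0.0585
grip_force: 64.8
```

Call:
move_arm(targets=[[[0,0,-0.3],[0,0,-0.5],1],[[0,0,-0.6],[0,0,-1],1],[[0,0,-0.6],[0,0,-1],1]])

```text
clock: 26.48
tcp_pos: [0.566, 0.0996, 0.0954]
orientation: [0.0, -0.424, 0.906, -0.003]
wrist_force: [0.1, 2.5, 6.0]
finger_gap: 0.0587
grip_force: 65.0
```

```bash
python3 -c "
from h import *
for i in range(2):
  for n in('side','top'):
    q=env.read_camera(n);print(n,[(np.round(d['centre'],4),round(d['confidence'],2)) for d in env.landmark_of('lid_center',q)[:1]])
s=env.get_state();print(s['tcp_pos'],s['wrist_force'],s['ft_torque'],s['joint_pos'][5])"
```

```text
side [(array([0.563 , 0.0955, 0.101 ]), 0.76)]
top [(array([0.5635, 0.0985, 0.1042]), 0.51)]
side [(array([0.5658, 0.0984, 0.1002]), 0.57)]
top [(array([0.5652, 0.099 , 0.1005]), 0.42)]
[0.5660149  0.09958049 0.09539515] [0.84613931 2.42210499 5.46386093] [ 0.69012197 -0.08897521 -0.05636006] -0.8384802723974076
```

Call:
move_arm(targets=[[[0,0,-0.3],[0,0,-0.5],1],[[0,0,-0.6],[0,0,-1],1],[[0,0,-0.6],[0,0,-1],1]])

```text
clock: 27.25
tcp_pos: [0.5658, 0.0998, 0.096]
orientation: [0.0, -0.502, 0.865, -0.003]
wrist_force: [-0.2, 3.0, 6.7]
finger_gap: 0.0588
grip_force: 65.0
```

Call:
move_arm(targets=[[[0,0,-0.2],[0,0,-0.5],1],[[0,0,-0.4],[0,0,-1],1],[[0,0,-0.4],[0,0,-1],1]])

```text
clock: 27.62
tcp_pos: [0.5656, 0.0996, 0.0965]
orientation: [-0.0, -0.575, 0.818, -0.003]
wrist_force: [0.0, 2.6, 7.7]
finger_gap: 0.0583
grip_force: 65.1
```

Call:
move_arm(targets=[[[0,0,-0.2],[0,0,-0.5],1],[[0,0,-0.4],[0,0,-1],1],[[0,0,-0.4],[0,0,-1],1]])

```text
clock: 28.0
tcp_pos: [0.5653, 0.0993, 0.0963]
orientation: [-0.001, -0.644, 0.765, -0.003]
wrist_force: [-0.1, 3.1, 5.4]
finger_gap: 0.0584
grip_force: 64.9
```

Call:
move_arm(targets=[[[0,0,0],[0,0,-0.5],1],[[0,0,0],[0,0,-1],1],[[0,0,0],[0,0,-1],1]])

```text
clock: 28.38
tcp_pos: [0.5641, 0.0994, 0.0952]
orientation: [0.002, 0.708, -0.707, 0.002]
wrist_force: [-1.2, 4.3, 0.8]
finger_gap: 0.0584
grip_force: 64.5
```

It came off the high end: the height fell and so did the force. Now I press it down.

Call:
move_arm(targets=[[[0,0,1],[0,0,0],1],[[0,0,2],[0,0,0],1],[[0,0,3],[0,0,0],1],[[0,0,3],[0,0,0],1]])

```text
clock: 28.88
tcp_pos: [0.5643, 0.0994, 0.0928]
orientation: [0.002, 0.708, -0.706, 0.002]
wrist_force: [-3.1, 4.3, 3.8]
finger_gap: 0.0585
grip_force: 64.9
```

Call:
move_arm(targets=[[[-0.5,0.5,1],[0,0,0],1],[[-0.5,0.5,2],[0,0,0],1],[[-0.5,0.5,2],[0,0,0],1]])

```text
clock: 29.25
tcp_pos: [0.5643, 0.0997, 0.0921]
orientation: [0.002, 0.708, -0.706, 0.003]
wrist_force: [-4.4, 5.1, 11.4]
finger_gap: 0.0584
grip_force: 65.7
```

```bash
python3 -c "
from h import *
for i in range(3):
  for n in('side','top'):
    q=env.read_camera(n);print(n,[(np.round(d['centre'],4),round(d['confidence'],2)) for d in env.landmark_of('lid_center',q)[:1]])
s=env.get_state();print(s['tcp_pos'],s['wrist_force'],s['ft_torque'],s['joint_pos'][5])"
```

```text
side [(array([0.5663, 0.0997, 0.0986]), 0.65)]
top [(array([0.5642, 0.0969, 0.096 ]), 0.62)]
side [(array([0.5657, 0.0991, 0.0974]), 0.56)]
top [(array([0.5655, 0.0955, 0.098 ]), 0.52)]
side [(array([0.5617, 0.0967, 0.101 ]), 0.82)]
top [(array([0.564 , 0.096 , 0.0994]), 0.5)]
[0.56436546 0.09966776 0.09215432] [-4.48589066  4.36953892 10.66571684] [ 1.01681008  1.14411404 -0.01350274] -1.5353818227963525
```

Call:
move_arm(targets=[[[-1,1,0.5],[0,0,-0.3],1],[[-1,1,1],[0,0,-0.5],1],[[-1,1,1],[0,0,-0.5],1]])

```text
clock: 30.22
tcp_pos: [0.5645, 0.1005, 0.0923]
orientation: [0.001, 0.738, -0.675, 0.004]
wrist_force: [-4.7, 3.8, 16.2]
finger_gap: 0.0581
grip_force: 66.0
```

Call:
move_arm(targets=[[[0,0,0],[0,0,0.5],1],[[0,0,0.2],[0,0,1],1],[[0,0,0.8],[0,0,2],1],[[0,0,0.8],[0,0,2],1]])

```text
clock: 30.72
tcp_pos: [0.5644, 0.1001, 0.0911]
orientation: [-0.001, -0.609, 0.793, -0.004]
wrist_force: [-2.9, 2.8, 13.8]
finger_gap: 0.0584
grip_force: 65.8
```

Call:
move_arm(targets=[[[0,0,0.5],[0,0,1],1],[[0,0,1.1],[0,0,2],1],[[0,0,1.7],[0,0,3],1],[[0,0,1.7],[0,0,3],1]])

```text
clock: 31.22
tcp_pos: [0.5653, 0.1, 0.0893]
orientation: [0.001, -0.383, 0.924, -0.004]
wrist_force: [-0.3, 3.1, 11.1]
finger_gap: 0.0586
grip_force: 65.4
```

```bash
python3 -c "
from h import *
for i in range(2):
  for n in('side','top'):
    q=env.read_camera(n);print(n,[(np.round(d['centre'],4),round(d['confidence'],2)) for d in env.landmark_of('lid_center',q)[:1]])
s=env.get_state();print(s['tcp_pos'],s['wrist_force'],s['ft_torque'],s['joint_pos'][5])"
```

```text
side []
top [(array([0.5631, 0.0962, 0.1007]), 0.63)]
side [(array([0.5653, 0.0993, 0.0964]), 0.51)]
top [(array([0.5636, 0.0981, 0.0994]), 0.41)]
[0.56535644 0.10001214 0.08926442] [-1.0930948   3.23495477 10.74048774] [ 0.68583799  0.34996475 -0.16403015] -0.7478238747211129
```

Call:
move_arm(targets=[[[0,0,0.6],[0,0,1],1],[[0,0,1.2],[0,0,2],1],[[0,0,1.9],[0,0,3],1],[[0,0,1.9],[0,0,3],1]])

```text
clock: 32.12
tcp_pos: [0.5659, 0.0995, 0.0874]
orientation: [0.003, -0.13, 0.991, -0.004]
wrist_force: [-0.0, 0.7, 9.9]
finger_gap: 0.0587
grip_force: 65.3
```

Call:
move_arm(targets=[[[0,0,0.6],[0,0,1],1],[[0,0,1],[0,0,1.5],1],[[0,0,1],[0,0,1.5],1]])

```text
clock: 32.5
tcp_pos: [0.5659, 0.0991, 0.087]
orientation: [0.003, -0.0, 1.0, -0.004]
wrist_force: [-1.7, -0.3, 12.8]
finger_gap: 0.0584
grip_force: 65.7
```

```bash
python3 -c "
from h import *
s=env.get_state();print(s['tcp_pos'],s['wrist_force'],s['ft_torque'],s['joint_pos'][5])"
```

```text
[0.56593042 0.09914675 0.0869512 ] [-1.69605828 -0.31260513 12.84470033] [ 0.07689637  0.24098061 -0.12642659] 0.03805855921805172
```

Call:
move_arm(targets=[[[0,0,0.3],[0,0,0.5],1],[[0,0,0.6],[0,0,1],1],[[0,0,0.6],[0,0,1],1]])

```text
clock: 32.88
tcp_pos: [0.5669, 0.0987, 0.0869]
orientation: [0.005, 0.087, 0.996, -0.004]
wrist_force: [0.7, -2.6, 14.1]
finger_gap: 0.0587
grip_force: 65.8
```

```bash
python3 -c "
from h import *
s=env.get_state();print(s['tcp_pos'],s['wrist_force'],s['ft_torque'],s['joint_pos'][5])"
```

```text
[0.56691567 0.09865624 0.08690619] [ 0.73931653 -2.60345553 14.1019675 ] [-0.20410436 -0.0234477  -0.1049882 ] 0.21225968540172305
```

Call:
move_arm(targets=[[[0,0,0.2],[0,0,0.5],1],[[0,0,0.2],[0,0,1],1],[[0,0,0.2],[0,0,1],1]])

```text
clock: 33.25
tcp_pos: [0.5672, 0.0981, 0.0868]
orientation: [0.005, 0.174, 0.985, -0.004]
wrist_force: [0.7, -4.3, 13.9]
finger_gap: 0.0582
grip_force: 65.8
```

```bash
python3 -c "
from h import *
s=env.get_state();print(s['tcp_pos'],s['wrist_force'],s['ft_torque'],s['joint_pos'][5])"
```

```text
[0.56724099 0.09810717 0.08680355] [ 0.66157951 -4.25967423 13.9075675 ] [-0.55017433 -0.10252142 -0.05330602] 0.38668472430030143
```

Call:
move_arm(targets=[[[0,0,0],[0,0,0.7],1],[[0,0,0],[0,0,1.4],1],[[0,0,0],[0,0,1.4],1]])

```text
clock: 33.62
tcp_pos: [0.5686, 0.0965, 0.0866]
orientation: [0.007, 0.293, 0.956, -0.005]
wrist_force: [4.1, -8.9, 9.3]
finger_gap: 0.0587
grip_force: 66.9
```

```bash
python3 -c "
from h import *
s=env.get_state();print(s['tcp_pos'],s['wrist_force'],s['ft_torque'],s['joint_pos'][5])
for i in range(2):
  for n in('side','top'):
    q=env.read_camera(n);print(n,[(np.round(d['centre'],4),round(d['confidence'],2)) for d in env.landmark_of('lid_center',q)[:1]])
"
```

```text
[0.56864378 0.09654824 0.08659141] [ 4.12679601 -8.8927283   9.25445359] [-1.56818134 -0.97396326  0.04484773] 0.6309708501142401
side [(array([0.565 , 0.1001, 0.0941]), 0.56)]
top []
side [(array([0.565 , 0.1009, 0.0959]), 0.57)]
top []
```

```bash
python3 -c "
from h import *
s=env.get_state();print(s['tau'],s['tcp_pos'],Rm(s)[:,2])"
```

```text
[  5.11541694 -43.34758401  20.89073002   1.75871372   2.25748815
   0.09556555] [0.56858098 0.09655162 0.086568  ] [ 0.01102467 -0.01347934 -0.99984837]
```

Call:
move_arm(targets=[[[0,0,0],[0,0,0],-0.5],[[0,0,0],[0,0,0],-0.7],[[0,0,0],[0,0,0],-0.7],[[0,0,0],[0,0,0],-0.7]])

```text
clock: 34.52
tcp_pos: [0.5632, 0.1002, 0.0832]
orientation: [0.001, 0.291, 0.957, -0.003]
wrist_force: [-0.0, 0.2, -0.7]
finger_gap: 0.0727
grip_force: 0.0
```

```bash
python3 -c "
from h import *
s=env.get_state();print(s['tau'],s['tcp_pos'],Rm(s)[:,2],s['wrist_force'])
for i in range(2):
  for n in('side','top'):
    q=env.read_camera(n);print(n,[(np.round(d['centre'],4),round(d['confidence'],2)) for d in env.landmark_of('lid_center',q)[:1]])
"
```

```text
[-5.90785523e-02 -4.94409692e+01  2.68204075e+01  6.55465745e-03
 -2.89410946e-02  2.69767886e-03] [0.56323877 0.1001834  0.08323873] [ 1.63842129e-04 -7.04035005e-03 -9.99975203e-01] [-0.04023412  0.1562209  -0.65824886]
side [(array([0.5643, 0.1014, 0.0934]), 0.65)]
top [(array([ 0.4833, -0.274 ,  0.    ]), 0.19)]
side [(array([0.5639, 0.0989, 0.0954]), 0.92)]
top []
```

Call:
move_arm(targets=[[[-1,0,0],[0,0,0],0],[[-1,0,0],[0,0,0],1],[[-1,0,0],[0,0,0],1],[[-1,0,0],[0,0,0],1]])

```text
clock: 35.42
tcp_pos: [0.564, 0.0995, 0.0843]
orientation: [0.001, 0.291, 0.957, -0.003]
wrist_force: [-3.2, 0.2, 5.5]
finger_gap: 0.0586
grip_force: 63.6
```

```bash
cat > st.py <<'E'
from h import *
s=env.get_state();print('tau6',round(s['tau'][5],3),'tcp',np.round(s['tcp_pos'],4),'f',np.round(s['wrist_force'],1),'t',np.round(s['ft_torque'],3),'j6',round(s['joint_pos'][5],3))
E
python3 st.py
```

```text
tau6 -0.043 tcp [0.564  0.0995 0.0843] f [-3.2  0.2  5.5] t [-0.044  0.647 -0.049] j6 0.628
```

Call:
move_arm(targets=[[[0,0,0],[0,0,0.5],1],[[0,0,0],[0,0,1],1],[[0,0,0],[0,0,1],1]])

```text
clock: 35.8
tcp_pos: [0.5643, 0.0999, 0.0843]
orientation: [0.002, 0.372, 0.928, -0.003]
wrist_force: [-2.8, -0.1, 5.9]
finger_gap: 0.0585
grip_force: 64.6
```

```bash
python3 st.py
```

```text
tau6 0.807 tcp [0.5643 0.0999 0.0843] f [-2.8 -0.1  5.9] t [0.176 0.428 0.622] j6 0.801
```

The moment rose to 0.6 N m with no further descent, so the lid is tight. I release it and retreat.

Call:
move_arm(targets=[[[0,0,0],[0,0,0],-0.5],[[0,0,0],[0,0,0],-1],[[0,0,0],[0,0,0],-1],[[0,0,-50],[0,0,0],-1],[[0,0,-110],[0,0,0],-1]])

```text
clock: 36.42
tcp_pos: [0.5633, 0.1001, 0.1934]
orientation: [0.0, 0.373, 0.928, -0.004]
wrist_force: [0.3, 0.5, -0.2]
finger_gap: 0.0852
grip_force: 0.0
```

Call:
move_arm(targets=[[[0,0,-60],[0,0,0],-1],[[-10,-150,-60],[0,0,0],-1],[[-10,-150,-60],[0,0,0],-1],[[-10,-150,-60],[0,0,0],-1],[[-10,-150,-60],[0,0,0],-1]])

```text
clock: 37.05
tcp_pos: [0.4669, -0.0156, 0.2548]
orientation: [0.002, 0.374, 0.927, -0.003]
wrist_force: [0.9, -0.2, 0.6]
finger_gap: 0.0854
grip_force: 0.0
```

Run:
```python
from h import *
print(env.get_state()['tcp_pos'])
for i in range(3):
  for n in('side','top'):
    q=env.read_camera(n)
    for t in('lid_center',)+(('tall_jar_top','stirrer_a_center','small_lid_center','large_lid_center','tin_center','bottle_center') if i==0 else ()):
      print(n,t,[(np.round(d['centre'],4),round(d['confidence'],2)) for d in env.landmark_of(t,q)[:3] if d['confidence']>.35])
```

```text
[ 0.46692115 -0.01561062  0.25477196]
side lid_center [(array([0.5654, 0.101 , 0.0937]), 0.65)]
side tall_jar_top [(array([ 0.5783, -0.0126,  0.1279]), 0.59)]
side stirrer_a_center [(array([ 0.7396, -0.1657,  0.0035]), 0.54), (array([ 0.4865, -0.2836,  0.0101]), 0.52)]
side small_lid_center [(array([0.4061, 0.249 , 0.0381]), 0.53)]
side large_lid_center [(array([0.4613, 0.269 , 0.0539]), 0.75)]
side tin_center [(array([0.3747, 0.0638, 0.0206]), 0.82)]
side bottle_center [(array([0.7806, 0.0482, 0.0884]), 0.62)]
top lid_center [(array([0.5659, 0.0992, 0.0926]), 0.66)]
top tall_jar_top [(array([ 0.5702, -0.0118,  0.1242]), 0.67)]
top stirrer_a_center [(array([ 0.4826, -0.2853,  0.0069]), 0.91)]
top small_lid_center [(array([0.409 , 0.2514, 0.0385]), 0.7)]
top large_lid_center [(array([0.461 , 0.2714, 0.0545]), 0.57), (array([ 0.4799, -0.2837,  0.0053]), 0.43)]
top tin_center []
top bottle_center [(array([0.7783, 0.0476, 0.0851]), 0.79), (array([ 0.4827, -0.2716,  0.0025]), 0.46)]
side lid_center [(array([0.5648, 0.0985, 0.0943]), 0.88)]
top lid_center [(array([0.5645, 0.1003, 0.0927]), 0.9)]
side lid_center [(array([0.5648, 0.1026, 0.0956]), 0.75)]
top lid_center [(array([0.4634, 0.27  , 0.0583]), 0.71), (array([0.567 , 0.0988, 0.096 ]), 0.7)]
```

Camera height for the lid is about −6 ± 1.5 mm relative to the mouth, which doesn't settle it. I touch the tall jar's top and the lid's top with shut fingertips; home means a difference of 23 − 3 = 20 mm.

```bash
python3 -c "
from h import *
rel([.571,-.012,.14],down(136));rel([.571,-.012,.14],down(180))"
```

```text
rel [-72.2, 73.8, 114.4] [-0.02, 0.03, 0.02]
rel [-72.2, 73.8, 114.4] [-0.04, 0.02, -4.38]
```

Call:
move_arm(targets=[[[-72,74,0],[0,0,0],1],[[-72,74,50],[0,0,0],1],[[-72,74,105],[0,0,0],1],[[-72,74,122],[0,0,0],1],[[-72,74,122],[0,0,0],1]])

```text
clock: 38.88
tcp_pos: [0.5696, -0.0115, 0.1304]
orientation: [-0.0, 0.373, 0.928, -0.003]
wrist_force: [0.3, 0.3, 1.0]
finger_gap: -0.0001
grip_force: 0.0
```

Call:
move_arm(targets=[[[0,0,3],[0,0,0],1],[[0,0,6],[0,0,0],1],[[0,0,6],[0,0,0],1]])

```text
clock: 39.25
tcp_pos: [0.5714, -0.0118, 0.1272]
orientation: [0.002, 0.373, 0.928, -0.003]
wrist_force: [-0.7, 0.4, -0.9]
finger_gap: -0.0001
grip_force: 0.0
```

Call:
move_arm(targets=[[[0,0,2],[0,0,0],1],[[0,0,4],[0,0,0],1],[[0,0,4],[0,0,0],1]])

```text
clock: 39.62
tcp_pos: [0.5712, -0.0119, 0.1231]
orientation: [0.002, 0.373, 0.928, -0.003]
wrist_force: [-0.6, -0.4, 5.2]
finger_gap: 0.0002
grip_force: 2.3
```

```bash
python3 st.py
```

```text
tau6 0.003 tcp [ 0.5712 -0.0119  0.1231] f [-0.6 -0.4  5.2] t [0.077 0.295 0.011] j6 0.607
```

Call:
move_arm(targets=[[[0,0,-25],[0,0,0],1],[[82,76,-25],[0,0,0],1],[[82,76,-25],[0,0,0],1],[[82,76,10],[0,0,0],1],[[82,76,16],[0,0,0],1]])

```text
clock: 40.25
tcp_pos: [0.5624, 0.1003, 0.1034]
orientation: [-0.0, 0.372, 0.928, -0.004]
wrist_force: [-1.3, -0.2, -0.6]
finger_gap: 0.0003
grip_force: 0.0
```

Call:
move_arm(targets=[[[0,0,1],[0,0,0],1],[[0,0,2],[0,0,0],1],[[0,0,2],[0,0,0],1]])

```text
clock: 40.62
tcp_pos: [0.5651, 0.0991, 0.1045]
orientation: [0.002, 0.373, 0.928, -0.003]
wrist_force: [0.3, 0.6, -0.3]
finger_gap: -0.0
grip_force: 0.0
```

```bash
python3 st.py
```

```text
tau6 -0.0 tcp [0.5651 0.0991 0.1045] f [ 0.3  0.6 -0.3] t [-0.022  0.025  0.01 ] j6 0.803
```

No contact yet at 0.1045; I go on down.

Call:
move_arm(targets=[[[0,0,1],[0,0,0],1],[[0,0,2],[0,0,0],1],[[0,0,2],[0,0,0],1]])

```text
clock: 41.0
tcp_pos: [0.565, 0.0994, 0.1028]
orientation: [0.003, 0.373, 0.928, -0.003]
wrist_force: [-0.6, -0.6, 6.0]
finger_gap: -0.0002
grip_force: 3.0
```

```bash
python3 st.py
```

```text
tau6 -0.0 tcp [0.565  0.0994 0.1028] f [-0.6 -0.6  6. ] t [-0.161  0.242  0.043] j6 0.803
```

The lid top is 20.3 mm below the tall jar's top, so it is fully home. I retreat and hand in.

Call:
move_arm(targets=[[[0,0,-40],[0,0,0],1],[[0,0,-100],[0,0,0],1],[[0,0,-120],[0,0,0],1],[[0,0,-120],[0,0,0],1],[[0,0,-120],[0,0,0],1]])

```text
clock: 41.62
tcp_pos: [0.5636, 0.1004, 0.2202]
orientation: [0.001, 0.373, 0.928, -0.003]
wrist_force: [-0.3, -0.1, 0.0]
finger_gap: 0.0002
grip_force: 0.0
```

```bash
python3 -c "
from h import *
print(env.hand_in())"
```

```text
the job is handed in; nothing more can be done
None
```

Handed in at about 42 s with no verdict returned: the stirrers lie side by side in the tray, the lid is tight (0.6 N m) and home by touch, and the other lids, tin and bottle measured where they started.

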